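Put the round mandrels away in their V-cradle tray

TASK

Put the three plain round mandrels away in the tray, each centred lengthwise in the V-cradle cut for its thickness, and leave the six-sided and the tapered mandrel where they lie. When all three are down, lay the hold-down board across them, grip upwards, with its ends centred in the gaps between the tray's posts, so that none can roll out when the tray is carried.

Things in the scene. Friction and masses are not known exactly. Their poses are not given: they have to be found in the camera images.
- thick_center (a point): The thick plain round mandrel: a solid steel bar of the same diameter all along, 30 mm in diameter and 125 mm long, lying on the bench and free to roll. Point at its centre; its x axis runs along the bar (the other two turn as it rolls; the two ends are alike).
- middle_center (a point): The middle plain round mandrel: a solid steel bar of the same diameter all along, 22 mm in diameter and 125 mm long, lying on the bench and free to roll. Point at its centre; its x axis runs along the bar (the other two turn as it rolls; the two ends are alike).
- thin_center (a point): The thin plain round mandrel: a solid steel bar of the same diameter all along, 14 mm in diameter and 125 mm long, lying on the bench and free to roll. Point at its centre; its x axis runs along the bar (the other two turn as it rolls; the two ends are alike).
- board_grip (a point): Hold-down board: loose wooden board 280 mm long (y), 44 mm wide (x), 14 mm thick, lying flat, with a grip bar 80 mm long (y), 22 mm wide (x), 30 mm high fixed on the middle of its upper face. Point at the centre of the grip bar, 29 mm above the board's underside; z up. Its two ends are alike.
- tray: Fixed wooden tray, 146 (x) by 252 mm (y), walls 22 mm high; origin at the centre of its underside on the bench, z up. At y = +-122 mm stand two posts each (20 by 8 mm, 74 mm high) with a gap from x = -30 to +30 mm for the board, which lies along y. Three cradles stand side by side along y, 72 mm apart, in any order. Mandrels in their own cradles have level tops at z = 64 mm; the board on them has its grip centre at z = 93 mm.
- cradle_thick: V-cradle for the thick mandrel, fixed in the tray: base 114 (x) by 70 mm (y), 6 mm thick, with two V-notched blocks 16 mm thick, 51 mm high, centred at x = +-47 mm, fingers fit between them. Its felt-lined V (45 degree slopes) is 62 mm wide at the top. Origin: centre of its underside, 8 mm above the bench; x along the mandrel, z up. Seated, the mandrel's centre is at z = 41 mm.
- cradle_middle: V-cradle for the middle mandrel, fixed in the tray: base 114 (x) by 70 mm (y), 6 mm thick, with two V-notched blocks 16 mm thick, 51 mm high, centred at x = +-47 mm, fingers fit between them. Its felt-lined V (45 degree slopes) is 43 mm wide at the top. Origin: centre of its underside, 8 mm above the bench; x along the mandrel, z up. Seated, the mandrel's centre is at z = 45 mm.
- cradle_thin: V-cradle for the thin mandrel, fixed in the tray: base 114 (x) by 70 mm (y), 6 mm thick, with two V-notched blocks 16 mm thick, 51 mm high, centred at x = +-47 mm, fingers fit between them. Its felt-lined V (45 degree slopes) is 24 mm wide at the top. Origin: centre of its underside, 8 mm above the bench; x along the mandrel, z up. Seated, the mandrel's centre is at z = 49 mm.
- six_sided_center (a point): Look-alike: a six-sided (hexagonal) steel mandrel, 22 mm across flats, 125 mm long, lying on a flat. Point at its centre, 11 mm above the bench; x along it.
- tapered_center (a point): Look-alike: a tapered round steel mandrel, 165 mm long, the cone growing from 14 to 26 mm diameter, then a 16 mm handle with dark rings. Point at the middle of its length, 11 mm above the bench; x along it, towards the handle.

How it is judged:
On the way, in this order (a step that is already met when the one before it is completed fails the run):
1. all three round mandrels lie in their own cradles (x of thick_center in the frame of cradle_thick between -0.012 and 0.012 m and y of thick_center in the frame of cradle_thick between -0.006 and 0.006 m and z of thick_center in the frame of cradle_thick between 0.036 and 0.046 m and angle between the x axis of thick_center and the x axis of cradle_thick, either way round below 0.1 rad and x of middle_center in the frame of cradle_middle between -0.012 and 0.012 m and y of middle_center in the frame of cradle_middle between -0.006 and 0.006 m and z of middle_center in the frame of cradle_middle between 0.04 and 0.05 m and angle between the x axis of middle_center and the x axis of cradle_middle, either way round below 0.1 rad and x of thin_center in the frame of cradle_thin between -0.012 and 0.012 m and y of thin_center in the frame of cradle_thin between -0.006 and 0.006 m and z of thin_center in the frame of cradle_thin between 0.044 and 0.054 m and angle between the x axis of thin_center and the x axis of cradle_thin, either way round below 0.1 rad), for 0.2 s.
2. the hold-down board lies across them between the posts (x of board_grip in the frame of tray between -0.012 and 0.012 m and y of board_grip in the frame of tray between -0.015 and 0.015 m and z of board_grip in the frame of tray between 0.088 and 0.098 m and angle between the y axis of board_grip and the y axis of tray, either way round below 0.08 rad and angle between board_grip's own z axis and vertical below 0.06 rad), for 0.2 s.
At the end, for the whole second after the job is handed in: Each round mandrel is seated in its own cradle (within 12 mm along, 6 mm across, 5 mm in height, 0.1 rad); the board lies level on them, grip up, between the posts (within 12 mm across, 15 mm along, 5 mm in height, 0.08 rad); all at rest (all of step 1 and all of step 2 and linear speed of each of thick, middle, thin, board below 0.02 m/s); the robot touches nothing.
It fails at once if the six-sided mandrel is disturbed (moved more than 30 mm) (distance of six_sided_center from where it was at the start of the episode above 0.03 m).
It fails at once if the tapered mandrel is disturbed (moved more than 30 mm) (distance of tapered_center from where it was at the start of the episode above 0.03 m).
It also fails if it takes over 118 s, if anything falls off the work surface, if the arm or the gripper's body presses on something with over 40 N, if the wrist force passes 120 N, or if a joint passes its speed limit or range.

ROBOT

A 6-joint arm with a two-finger parallel gripper is mounted at the origin on the work surface. World frame = base frame: x ahead of the robot, y to its left, z up, the work surface at z = 0. Lengths are in m, angles in rad, forces in N, time in s.
With the tool pointing down it reaches from about 0.425 to 0.925 m from the base axis. Payload 12.5 kg.
Tool frame: the origin (TCP) lies at the very end of the fingers, on their centre line; the grasp point (between the pads) lies 19 mm behind it; z points along the fingers, y is the direction in which the jaws open and shut (so a half turn about z gives the same grasp; the last joint's range is limited). The gripper opens to 85 mm and grips with 20 to 120 N. Pads are 22 mm wide; open, the fingers measure 114 mm over their backs; the gripper's body (76 mm by 85 mm) begins 54 mm behind the grasp point. The pads swing forward as they close: fully open they stand 13 mm farther back than shut.
Start: joints at [1.168, 0.491, 1.559, -0, 1.092, -0.106], TCP at [0.183, 0.598, 0.231] pointing down, gripper open.
Joint ranges: [-3.1, 3.1], [-0.84, 2.19], [0.05, 2.79], [-1.13, 4.28], [0.06, 2.93], [-2.69, 2.69]. Speed limits (rad/s): [2.22, 2.22, 2.79, 3.14, 3.14, 3.14].

INTERFACE

Orientations are given as [roll, pitch, yaw] about the fixed x, y, z axes, in that order (R = Rz(yaw) Ry(pitch) Rx(roll)).
In Python, from workcell import manip gives the robot as it stands. Calls block until the motion is done:
- manip.reach(position, orientation): joint-space move of the TCP to a pose.
- manip.movel(position, rotation=None, vel=0.15, threshold=None): straight line of the TCP; rotation=None keeps the orientation; vel is the mean speed in m/s. With threshold (N) it stops when the force on the tool has changed by that much, and returns True; else False.
- manip.move_j(angles): joint-space move.
- manip.move_gripper(opening): opening from 0.0 (shut) to 1.0 (fully open); the grip force is fixed at half the most; returns when the fingers have stopped.
- manip.wait(seconds).
- manip.inverse_kinematics(position, orientation): joint angles nearest the present ones, or None.
- manip.read_state(): the state.
- manip.get_image(name): name is "scene" or "top"; returns (picture, depth): 400x640x3 uint8, red, green, blue; 400x640 float32, m along the optical axis (not along the pixel's ray), 0 where there is no reading.
- manip.camera_model(name): a dict with "intrinsics" (3x3 intrinsics, pixels), "R" (3x3) and "t" (3): a world point X has camera coordinates R X + t. Camera axes: x right, y down, z forward; pixel columns grow to the right and rows downward; lengths in m; the calibration is good to about 2 mm. A picture is of the moment at which its call begins. camera_model takes no time and is no camera call.
A pose or a line that the arm cannot do raises manip.IKError and nothing moves.
- manip.finish_job(): hands the job in, once; it reports no verdict.
Trained networks look in the newest picture that a camera, given by its name, has taken for a name from the list of things; names that differ only in an ending like _2 or _b are one class to them, and where a whole thing is asked for, a point or a joint stands for the part that bears it (a point fixed in the world has none). Each returns a list of dicts, best first, with "confidence" (0 to 1); they miss things now and then, are a little off and sometimes report something else, mostly with a low value. They report only what shows in the picture. A call takes as long as a camera call.
- manip.cut_out(thing, camera): "mask" (400x640 bool, what is visible of it).
- manip.pinpoint(thing, camera): "position" ([x, y, z] in m, in world coordinates, good to about 4 mm: a listed point, or the origin of a listed thing).
The state is a dict: "time": time; "joints": joint angles; "qd": joint speeds; "joint_efforts": joint torques, N m; "tcp_pos": TCP position; "eef_rot": TCP orientation; "wrist_force": force on the tool from outside, world axes, zero at the start; "torque": the same for the moment, N m; "width": opening from 0.0 (shut) to 1.0 (fully open).
Only numpy, scipy, OpenCV 4.12 (cv2) and the standard library are available. Lean on these libraries where they do the work, as an engineer would, in place of code of your own. Each camera call takes 0.05 s, during which the arm holds its last target.

## Working session

There is one attempt and no reset: what is moved stays moved. The work goes in short steps, each a Python script; the robot and the scene stay as the last script left them, time stands still between calls to the robot, and variables do not carry over. Pictures are saved under pics/ and viewed, and the job is handed in when it is done.

```bash
mkdir -p pics; ls; python3 - <<'E'
from workcell import manip
import cv2
for n in ("scene","top"):
    im,d=manip.get_image(n); cv2.imwrite(f"pics/{n}0.png",im[:,:,::-1])
    c=manip.camera_model(n); print(n,c)
s=manip.read_state(); print(s)
E
```

```text
pics
scene {'intrinsics': array([[382.8910772 ,   0.        , 316.18936788],
       [  0.        , 382.8910772 , 199.17287357],
       [  0.        ,   0.        ,   1.        ]]), 'R': array([[-0.81217083,  0.5834112 ,  0.00314915],
       [ 0.39889087,  0.55922162, -0.72674428],
       [-0.42575183, -0.58898433, -0.68690089]]), 't': array([ 0.4810694 , -0.13169642,  1.05021469])}
top {'intrinsics': array([[388.41858547,   0.        , 317.93579103],
       [  0.        , 388.41858547, 197.01638538],
       [  0.        ,   0.        ,   1.        ]]), 'R': array([[ 0.02331962, -0.99958026, -0.01718995],
       [-0.9931329 , -0.02119056, -0.11505655],
       [ 0.11464399,  0.01975498, -0.9932102 ]]), 't': array([-0.09356845,  0.55439738,  0.91405963])}
{'time': 0.1, 'joints': array([ 1.16837908e+00,  4.91511124e-01,  1.55938339e+00, -3.94557152e-06,
        1.09169571e+00, -1.05603605e-01]), 'qd': array([ 2.98585465e-04, -2.32049401e-03, -9.34114970e-04,  9.48116301e-04,
       -4.04747218e-06, -1.61084194e-03]), 'joint_efforts': array([ 3.31044772e-03, -6.19445729e+01, -2.62023264e+01, -6.80616472e-05,
        2.92366589e-03, -6.12497888e-05]), 'tcp_pos': array([0.18270137, 0.59749661, 0.23078058]), 'eef_rot': array([-3.14060027e+00, -1.01670944e-04,  2.84478079e+00]), 'wrist_force': array([ 0.06235411, -0.35221935,  0.26415095]), 'torque': array([ 0.07009697,  0.05004463, -0.01056094]), 'width': 0.997697937602045}
```

View pics/scene0.png

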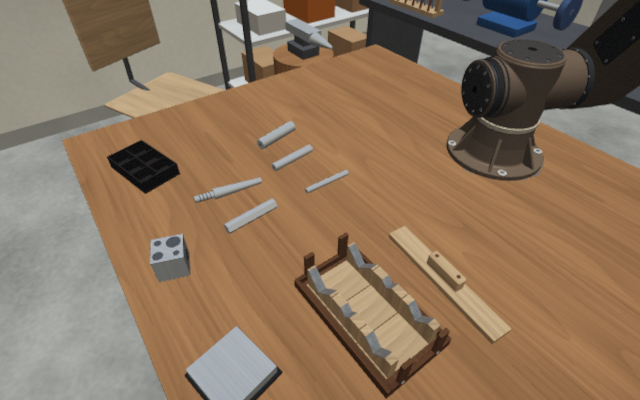

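View pics/top0.png

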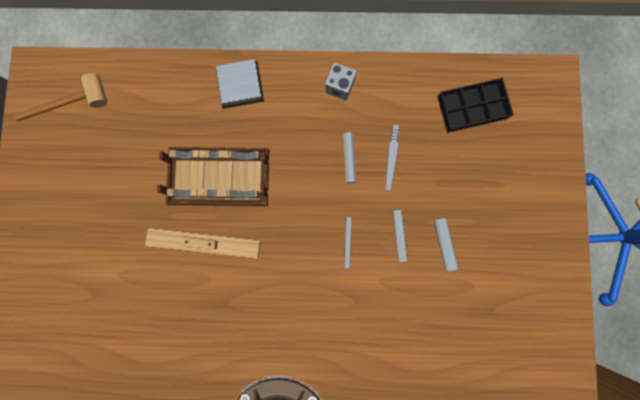

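```bash
python3 - <<'E'
from workcell import manip
for n in ("top","scene"):
  for t in ["thick_center","middle_center","thin_center","board_grip","tray","cradle_thick","cradle_middle","cradle_thin","six_sided_center","tapered_center"]:
    print(n,t,[(r['confidence'].__round__(2),[round(float(v),3) for v in r['position']]) for r in manip.pinpoint(t,n)][:4])
E
```

```text
top thick_center [(0.84, [0.452, -0.398, 0.014]), (0.64, [0.466, -0.28, 0.012])]
top middle_center [(0.89, [0.466, -0.284, 0.013])]
top thin_center [(0.63, [0.448, -0.16, 0.009]), (0.17, [0.66, -0.157, 0.01])]
top board_grip [(0.79, [0.439, 0.203, 0.031])]
top tray []
top cradle_thick [(0.82, [0.602, 0.098, 0.008]), (0.59, [0.45, -0.393, 0.018])]
top cradle_middle [(0.71, [0.604, 0.242, 0.006]), (0.42, [0.446, -0.16, 0.009])]
top cradle_thin [(0.68, [0.607, 0.174, 0.009]), (0.4, [0.439, 0.202, 0.032])]
top six_sided_center [(0.91, [0.658, -0.158, 0.009])]
top tapered_center [(0.56, [0.663, -0.265, 0.009])]
scene thick_center [(0.93, [0.451, -0.389, 0.017])]
scene middle_center [(0.88, [0.467, -0.285, 0.01])]
scene thin_center [(0.51, [0.452, -0.157, 0.007])]
scene board_grip [(0.92, [0.439, 0.203, 0.026]), (0.51, [0.608, 0.249, 0.013])]
scene tray []
scene cradle_thick [(0.71, [0.606, 0.099, 0.011])]
scene cradle_middle [(0.82, [0.603, 0.248, 0.015]), (0.3, [0.659, -0.266, 0.008])]
scene cradle_thin [(0.74, [0.604, 0.172, 0.008])]
scene six_sided_center [(0.96, [0.658, -0.155, 0.013])]
scene tapered_center [(0.59, [0.66, -0.265, 0.007])]
```

```bash
cat > h.py <<'E'
from workcell import manip
import numpy as np, cv2
from scipy.optimize import least_squares
def cloud(n,d):
    c=manip.camera_model(n);K=c["intrinsics"]
    v,u=np.indices(d.shape)
    P=np.stack([(u-K[0,2])/K[0,0]*d,(v-K[1,2])/K[1,1]*d,d],-1)
    return (P-c["t"])@c["R"]
def cyl(P,r,zc=None):
    m=np.median(P[:,:2],0); 
    w=np.linalg.svd(P[:,:2]-m,full_matrices=False)[2][0]; a=np.arctan2(w[1],w[0])
    def f(p):
        off=-(P[:,0]-m[0])*np.sin(p[1])+(P[:,1]-m[1])*np.cos(p[1])-p[0]
        return np.hypot(off,P[:,2]-p[2])-r
    s=least_squares(f,[0,a,r if zc is None else zc],loss="soft_l1",f_scale=.001)
    o,a,z=s.x; dr=np.array([np.cos(a),np.sin(a)]); n=np.array([-dr[1],dr[0]])
    t=(P[:,:2]-m)@dr; lo,hi=np.percentile(t,[1,99])
    c=m+n*o+dr*(lo+hi)/2
    a=(a+np.pi/2)%np.pi-np.pi/2
    return np.r_[c,z],a,hi-lo,np.sqrt(np.mean(f(s.x)**2))
E
python3 - <<'E'
from h import *
np.set_printoptions(precision=4,suppress=True)
for n in ("top","scene"):
    im,d=manip.get_image(n); P=cloud(n,d); np.save(n+"0.npy",P)
    c=manip.camera_model(n); print(n,"cam",-c["R"].T@c["t"])
    for t,r in (("thick_center",.015),("middle_center",.011),("thin_center",.007),("six_sided_center",.011)):
        q=manip.cut_out(t,n)
        if not q: print(t,None); continue
        M=q[0]["mask"]&(d>0)&(P[...,2]>.004); print(t,M.sum(),*cyl(P[M],r))
    q=manip.cut_out("board_grip",n)
    if q:
        M=q[0]["mask"]&(d>0); X=P[M]; b=X[(X[:,2]>.008)&(X[:,2]<.02)]; g=X[X[:,2]>.036]
        for Y in(b,g):
            print("board",len(Y),cv2.minAreaRect((Y[:,:2]*1000).astype(np.float32)),np.median(Y[:,2]))
E
```

```text
top cam [ 0.448  -0.0998  0.97  ]
thick_center 622 [ 0.4505 -0.3919  0.0136] 0.22604611934199692 0.11889744890960316 0.0014698032811472305
middle_center 453 [ 0.4673 -0.2818  0.0096] 0.11940596232455203 0.12073324087370471 0.0013311823824255842
thin_center 288 [ 0.4474 -0.1553  0.0058] -0.014315525221091363 0.12124623255345195 0.0012820364856829987
six_sided_center 506 [ 0.6587 -0.1561  0.0108] 0.07896058679613782 0.12305929856239248 0.001590720363159029
board 1562 ((437.8645935058594, 203.170654296875), (278.7818603515625, 43.62746810913086), 85.04822540283203) 0.013186269800001073
board 306 ((437.80224609375, 202.208251953125), (79.40797424316406, 21.74327278137207), 85.13367462158203) 0.042802613517020485
scene cam [0.8904 0.4115 0.6242]
thick_center 420 [ 0.451  -0.3916  0.0134] 0.23201288366578332 0.12232607830764085 0.0025370147212511983
middle_center 342 [ 0.4679 -0.2817  0.0096] 0.12072658601988784 0.1236819992294167 0.0017096400328661184
thin_center 242 [ 0.4484 -0.1552  0.0061] -0.01224220375618601 0.12307295309215018 0.0013417833833374699
six_sided_center 555 [ 0.6603 -0.1555  0.0104] 0.07769515864483711 0.12265657300123878 0.0015469630982949424
board 2528 ((437.9617004394531, 203.51268005371094), (280.2215881347656, 45.93670654296875), 85.01355743408203) 0.013737119327691096
board 479 ((438.3651428222656, 204.50018310546875), (78.4671401977539, 23.20673179626465), 84.44242095947266) 0.04320188788466273
```

```bash
python3 - <<'E'
import numpy as np,cv2
# height map of the tray region, 1mm cells, both cams
for n in("top","scene"):
    P=np.load(n+"0.npy").reshape(-1,3)
    k=(P[:,0]>.48)&(P[:,0]<.74)&(P[:,1]>.02)&(P[:,1]<.34)&(P[:,2]>-.02)&(P[:,2]<.12)
    P=P[k]; H=np.zeros((260,320))
    P=P[np.argsort(P[:,2])]
    H[((.74-P[:,0])*1000).astype(int).clip(0,259),((.34-P[:,1])*1000).astype(int).clip(0,319)]=P[:,2]
    H=cv2.dilate(H,np.ones((3,3)))
    I=cv2.applyColorMap((H.clip(0,.09)/.09*255).astype(np.uint8),cv2.COLORMAP_JET)
    cv2.imwrite(f"pics/h_{n}.png",cv2.resize(I,None,fx=2,fy=2,interpolation=0))
    for lo,hi in((.018,.026),(.070,.080)):
        Y=P[(P[:,2]>lo)&(P[:,2]<hi)]
        print(n,lo,len(Y),np.round(Y[:,:2].min(0),4),np.round(Y[:,:2].max(0),4),cv2.minAreaRect((Y[:,:2]*1000).astype(np.float32)))
E
```

```text
top 0.018 944 [0.5314 0.0464] [0.6784 0.2996] ((604.863037109375, 172.99008178710938), (146.27761840820312, 252.03175354003906), 0.4867781400680542)
top 0.07 121 [0.5552 0.0465] [0.6559 0.2986] ((605.52734375, 172.69171142578125), (99.98475646972656, 252.0261993408203), 0.1731485277414322)
scene 0.018 1809 [0.5311 0.0467] [0.6793 0.2998] ((604.9971313476562, 173.16134643554688), (146.6458282470703, 253.074462890625), 0.521653413772583)
scene 0.07 240 [0.554  0.0472] [0.6554 0.2998] ((605.2379760742188, 173.4885711669922), (99.85354614257812, 251.67662048339844), 0.6054688096046448)
```

View pics/h_top.png

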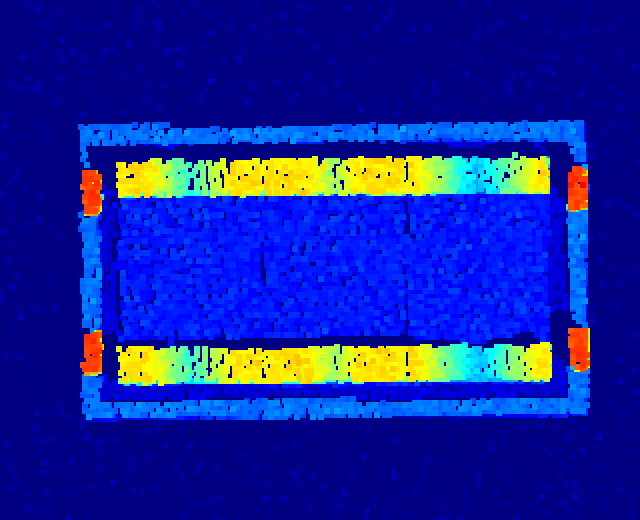

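```bash
python3 - <<'E'
from h import *
import math
np.set_printoptions(precision=2,suppress=True)
for p,a in (((.4508,-.3918),.228),((.4676,-.2818),.12),((.448,-.1553),-.013),((.605,.101),.009),((.605,.173),.009),((.605,.245),.009),((.438,.2033),-.087+math.pi/2),((.605,.173),.009+math.pi/2)):
    for k in(0,math.pi,-math.pi):
        for z in(.003,.2):
            q=manip.inverse_kinematics([*p,z],[math.pi,0,a+k]); print(p,k,z,q)
E
```

```text
(0.4508, -0.3918) 0 0.003 [-0.83  0.75  1.8  -0.    0.59  0.52]
(0.4508, -0.3918) 0 0.2 [-0.83  0.48  1.67 -0.    0.99  0.52]
(0.4508, -0.3918) 3.141592653589793 0.003 [-0.83  0.75  1.8  -0.    0.59 -2.62]
(0.4508, -0.3918) 3.141592653589793 0.2 [-0.83  0.48  1.67  0.    0.99 -2.62]
(0.4508, -0.3918) -3.141592653589793 0.003 [-0.83  0.75  1.8  -0.    0.59 -2.62]
(0.4508, -0.3918) -3.141592653589793 0.2 [-0.83  0.48  1.67  0.    0.99 -2.62]
(0.4676, -0.2818) 0 0.003 [-0.66  0.71  1.93 -0.    0.5   0.79]
(0.4676, -0.2818) 0 0.2 [-0.66  0.42  1.79 -0.    0.94  0.79]
(0.4676, -0.2818) 3.141592653589793 0.003 [-0.66  0.71  1.93 -0.    0.5  -2.35]
(0.4676, -0.2818) 3.141592653589793 0.2 [-0.66  0.42  1.79  0.    0.94 -2.35]
(0.4676, -0.2818) -3.141592653589793 0.003 [-0.66  0.71  1.93 -0.    0.5  -2.35]
(0.4676, -0.2818) -3.141592653589793 0.2 [-0.66  0.42  1.79  0.    0.94 -2.35]
(0.448, -0.1553) 0 0.003 [-0.47  0.67  2.11 -0.    0.36  1.11]
(0.448, -0.1553) 0 0.2 [-0.47  0.32  1.96 -0.    0.87  1.11]
(0.448, -0.1553) 3.141592653589793 0.003 [-0.47  0.67  2.11 -0.    0.36 -2.03]
(0.448, -
[... 1397 characters left out ...]
 0.8   1.65  0.    0.69 -1.3 ]
(0.605, 0.245) -3.141592653589793 0.2 [ 0.28  0.56  1.52  0.    1.06 -1.3 ]
(0.438, 0.2033) 0 0.003 [ 0.3   0.67  2.09 -0.    0.38  0.38]
(0.438, 0.2033) 0 0.2 [ 0.3   0.33  1.94 -0.    0.88  0.38]
(0.438, 0.2033) 3.141592653589793 0.003 None
(0.438, 0.2033) 3.141592653589793 0.2 None
(0.438, 0.2033) -3.141592653589793 0.003 None
(0.438, 0.2033) -3.141592653589793 0.2 None
(0.605, 0.173) 0 0.003 [ 0.17  0.78  1.72 -0.    0.64  0.16]
(0.605, 0.173) 0 0.2 [ 0.17  0.53  1.58 -0.    1.03  0.16]
(0.605, 0.173) 3.141592653589793 0.003 None
(0.605, 0.173) 3.141592653589793 0.2 None
(0.605, 0.173) -3.141592653589793 0.003 None
(0.605, 0.173) -3.141592653589793 0.2 None
```

```bash
cat >> h.py <<'E'
import math
def st(m=""):
    s=manip.read_state(); print(m,round(s["time"],2),s["tcp_pos"].round(4),s["eef_rot"].round(3),s["wrist_force"].round(1),round(s["width"],3),flush=True); return s
TX,TY,TA=.605,.173,.009
def pick(x,y,a,ztcp):
    o=[math.pi,0,a]
    manip.reach([x,y,.16],o)
    manip.movel([x,y,ztcp+.03],vel=.2); manip.movel([x,y,ztcp],vel=.06); st("down")
    manip.move_gripper(0.0); st("closed")
    manip.movel([x,y,.18],vel=.2); st("up")
def place(dy,zseat,off,openw):
    x=TX-dy*math.sin(TA); y=TY+dy*math.cos(TA)
    manip.reach([x,y,.18],[math.pi,0,TA]); st("over")
    z=zseat+off
    manip.movel([x,y,z+.02],vel=.15)
    hit=manip.movel([x,y,z-.003],vel=.03,threshold=12); s=st("set %s target %.4f"%(hit,z))
    manip.move_gripper(openw); st("open")
    manip.movel([x,y,.18],vel=.15)
E
python3 - <<'E'
from h import *
pick(.4508,-.3918,.228,.004)
im,d=manip.get_image("scene"); cv2.imwrite("pics/pk1.png",im[:,:,::-1])
E
```

```text
down 6.71 [ 0.4508 -0.3918  0.0038] [-3.141  0.     0.228] [-0.1 -0.4 -0.4] 1.002
closed 7.27 [ 0.4511 -0.3922  0.0046] [ 3.14e+00 -1.00e-03  2.28e-01] [-0.  -0.8  5.5] 0.332
up 8.3 [ 0.4503 -0.3912  0.1786] [-3.139e+00  1.000e-03  2.280e-01] [ 0.4  0.5 -8.3] 0.324
```

View pics/pk1.png

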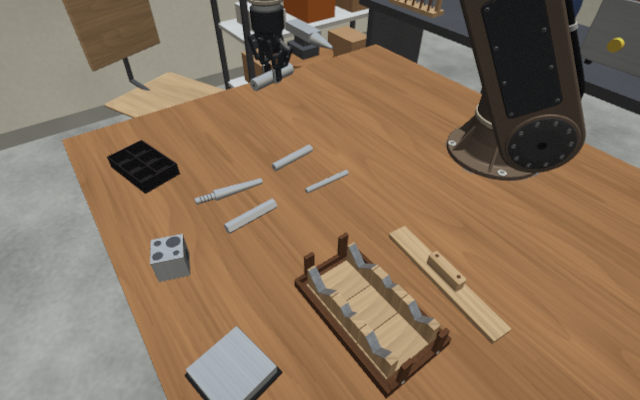

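```bash
python3 - <<'E'
from h import *
place(-.072,.049,-.0107,.6)
pick(.4676,-.2818,.12,.004)
E
```

```text
over 10.22 [0.6058 0.1001 0.1799] [3.141 0.    0.008] [ 1.  -0.3 -8.4] 0.327
set True target 0.0383 11.81 [0.6057 0.1005 0.039 ] [3.141 0.    0.009] [-0.5 -3.9  3.8] 0.326
open 12.16 [0.6047 0.1009 0.0381] [3.141e+00 3.000e-03 9.000e-03] [-0.1  0.2 -0.6] 0.6
down 16.2 [ 0.4676 -0.2818  0.0038] [-3.141  0.     0.12 ] [1.  0.4 0.6] 0.602
closed 16.58 [ 0.4678 -0.282   0.0045] [ 3.141e+00 -1.000e-03  1.200e-01] [-0.5 -0.1  6.7] 0.233
up 17.62 [ 0.4671 -0.2814  0.1789] [-3.14e+00  1.00e-03  1.20e-01] [-0.5 -0.4 -3.5] 0.228
```

```bash
python3 - <<'E'
from h import *
place(.072,.053,-.0067,.5)
pick(.448,-.1553,-.013,.003)
place(0,.057,-.0038,.4)
manip.reach([.45,-.1,.25],[math.pi,0,.3])
np.set_printoptions(precision=4,suppress=True)
for n in ("top","scene"):
    im,d=manip.get_image(n); cv2.imwrite(f"pics/{n}2.png",im[:,:,::-1]); P=cloud(n,d)
    for t,r,z in (("thick_center",.015,.049),("middle_center",.011,.053),("thin_center",.007,.057)):
        q=manip.cut_out(t,n)
        if not q: print(n,t,None); continue
        M=q[0]["mask"]&(d>0)&(P[...,2]>z-.003)&(P[...,2]<.09); print(n,t,q[0]["confidence"],M.sum(),*cyl(P[M],r,z))
st()
E
```

```text
over 19.58 [0.6046 0.244  0.18  ] [3.141 0.    0.008] [ 0.1 -0.  -3.2] 0.232
set True target 0.0463 21.12 [0.6043 0.2445 0.047 ] [3.141e+00 1.000e-03 9.000e-03] [-0.6 -3.   5.1] 0.229
open 21.47 [0.6038 0.2448 0.0463] [3.141e+00 2.000e-03 9.000e-03] [-0.3 -0.5  0.2] 0.5
down 25.52 [ 0.4479 -0.1553  0.0028] [-3.141  0.    -0.013] [ 0.3 -0.3  0.3] 0.498
closed 25.9 [ 0.4482 -0.1554  0.0034] [ 3.141e+00 -1.000e-03 -1.300e-02] [-1.8  0.1  5.5] 0.133
up 26.93 [ 0.4475 -0.1551  0.1792] [-3.141e+00  1.000e-03 -1.300e-02] [-0.3  0.1 -1.7] 0.13
over 28.3 [0.6049 0.1719 0.1798] [3.141 0.    0.008] [ 0.7 -0.5 -1.9] 0.131
set True target 0.0532 29.78 [0.6049 0.1725 0.0539] [3.141 0.    0.009] [-0.6 -3.4  4.7] 0.135
open 30.13 [0.6045 0.1729 0.0535] [3.141e+00 1.000e-03 9.000e-03] [-0.8 -0.1 -0.2] 0.4
top thick_center 0.85 647 [0.6034 0.1013 0.0478] 0.012354350722437069 0.12242858572530654 0.0013596977647302444
top middle_center 0.77 474 [0.6025 0.2455 0.0518] 0.010691966180027546 0.12106793200053556 0.001553493736482053
top thin_center 0.82 296 [0.6053 0.1732 0.0558] 0.008845341823363384 0.12132241173079263 0.0015219990724426684
scene thick_center 0.83 1056 [0.6049 0.101  0.0482] 0.007682028552836284 0.12271173415714234 0.0016598379834737722
scene middle_center 0.73 503 [0.6095 0.1738 0.0664] 1.4353878896901708 0.2600321909611566 0.033999049169152175
scene thin_center 0.8 559 [0.6062 0.173  0.0566] 0.006492078594466655 0.12140811557149724 0.0009606285129820543
 32.75 [ 0.4501 -0.0998  0.2499] [-3.141  0.     0.3  ] [-0.1  0.8 -1.4] 0.4
```

View pics/scene2.png

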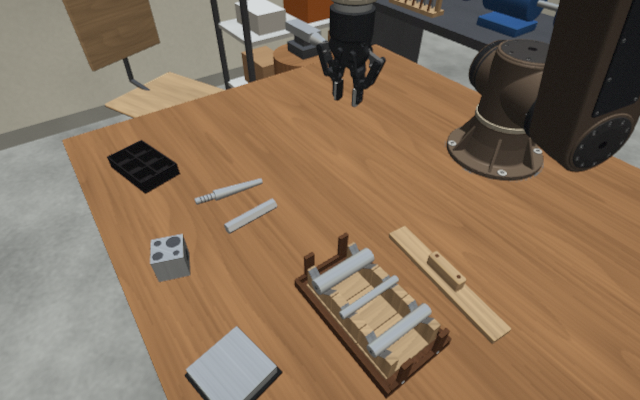

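View pics/top2.png

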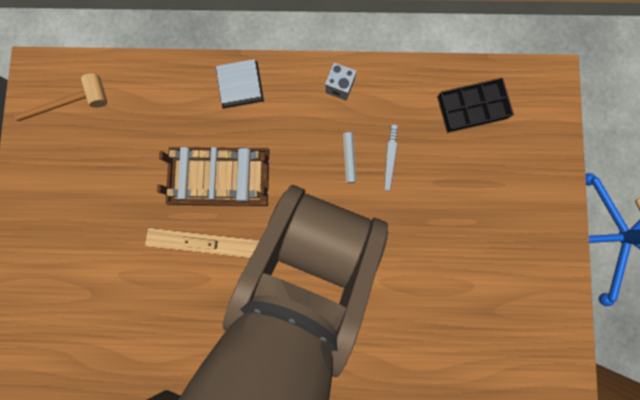

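The scene view shows all three bars in their cradles: thick at about (345,268), thin at (368,297) and middle at (402,328). The top view agrees. The look-alikes at (348,157) and (391,157) in the top view haven't moved. Next is the board.

```bash
python3 - <<'E'
from h import *
manip.move_gripper(.7)
x,y,a=.438,.2035,math.pi/2-.087
manip.reach([x,y,.16],[math.pi,0,a]); manip.movel([x,y,.05],vel=.2); h=manip.movel([x,y,.020],vel=.05,threshold=15); st("down %s"%h)
manip.move_gripper(0.); st("closed")
manip.movel([x,y,.23],vel=.15); st("up")
manip.movel([TX,TY,.23],[math.pi,0,math.pi/2+TA],vel=.12); st("over")
im,d=manip.get_image("scene"); cv2.imwrite("pics/bd.png",im[:,:,::-1])
P=cloud("scene",d); q=manip.cut_out("board_grip","scene")
if q:
    M=q[0]["mask"]&(d>0); X=P[M]; print(np.percentile(X[:,2],[5,25,50,75,95]).round(4))
    zb=np.median(X[:,2]); Y=X[abs(X[:,2]-zb)<.006]; print(cv2.minAreaRect((Y[:,:2]*1000).astype(np.float32)))
E
```

```text
down False 35.77 [0.438  0.2035 0.0199] [-3.141  0.     1.484] [0.4 0.2 1.3] 0.703
closed 36.21 [0.4381 0.2035 0.0204] [ 3.141 -0.     1.484] [-1.1 -0.5  5.8] 0.246
up 37.76 [0.4377 0.2034 0.2293] [-3.140e+00  1.000e-03  1.484e+00] [ 0.   0.1 -1. ] 0.242
over 39.33 [0.6046 0.1732 0.2302] [-3.142  0.     1.58 ] [-0.  -0.4 -1.4] 0.247
[0.2127 0.2224 0.2234 0.2242 0.2525]
((604.3010864257812, 172.65077209472656), (46.08866500854492, 280.3695373535156), 0.4778892397880554)
```

View pics/bd.png

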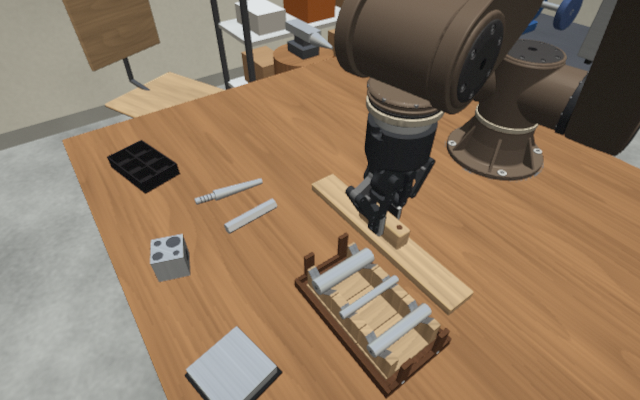

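The board hangs level and is centred over the tray, so I'm lowering it.

```bash
python3 - <<'E'
from h import *
manip.movel([TX+.0005,TY,.105],vel=.12)
h=manip.movel([TX+.0005,TY,.0825],vel=.025,threshold=6); st("set %s"%h)
manip.move_gripper(.6); st("open")
manip.movel([TX,TY,.25],vel=.12)
manip.reach([.45,-.1,.25],[math.pi,0,.3])
for n in ("top","scene"):
    im,d=manip.get_image(n); cv2.imwrite(f"pics/{n}3.png",im[:,:,::-1]); P=cloud(n,d)
    X=P.reshape(-1,3); X=X[(X[:,0]>.5)&(X[:,0]<.7)&(X[:,1]>0)&(X[:,1]<.34)]
    g=X[(X[:,2]>.1)&(X[:,2]<.115)]
    print(n,"grip",len(g),np.median(g[:,2]),cv2.minAreaRect((g[:,:2]*1000).astype(np.float32)))
    q=manip.cut_out("board_grip",n)
    if q:
        M=q[0]["mask"]&(d>0); Y=P[M]; Y=Y[(Y[:,2]>.073)&(Y[:,2]<.084)]
        print("board",len(Y),cv2.minAreaRect((Y[:,:2]*1000).astype(np.float32)), np.linalg.lstsq(np.c_[Y[:,:2]-[TX,TY],np.ones(len(Y))],Y[:,2],rcond=None)[0].round(4))
    print([(t,r['position'].round(3) if hasattr(r['position'],'round') else r['position']) for t in("thick_center","middle_center","thin_center","board_grip") for r in manip.pinpoint(t,n)[:1]])
st()
E
```

```text
set True 41.39 [0.6054 0.173  0.0843] [-3.141  0.     1.58 ] [-1.8 -0.2  5.4] 0.243
open 41.79 [0.6049 0.1729 0.0835] [-3.139  0.     1.58 ] [-0.3  0.1  0.3] 0.6
top grip 325 0.10660248992165368 ((604.678955078125, 172.23696899414062), (79.27273559570312, 22.185680389404297), 89.52661895751953)
board 1789 ((604.76318359375, 173.05218505859375), (44.768035888671875, 280.17279052734375), 0.5357457995414734) [0.0023 0.0003 0.0771]
[('middle_center', [0.6036, 0.2455, 0.0533]), ('thin_center', [0.6005, 0.1731, 0.0579]), ('board_grip', [0.6055, 0.1751, 0.0983])]
scene grip 625 0.10712583401277795 ((605.4351806640625, 173.53265380859375), (21.48830795288086, 79.4532470703125), 0.5641939640045166)
board 3320 ((604.7175903320312, 172.78829956054688), (45.360496520996094, 280.10797119140625), 0.7259147763252258) [-0.0103  0.0015  0.0775]
[('thick_center', [0.6056, 0.1027, 0.0495]), ('middle_center', [0.6035, 0.1005, 0.0096]), ('thin_center', [0.6044, 0.1716, 0.0588]), ('board_grip', [0.6056, 0.171, 0.0908])]
 45.12 [ 0.45 -0.1   0.25] [-3.142 -0.     0.3  ] [ 0.   0.2 -0.1] 0.598
```

View pics/scene3.png

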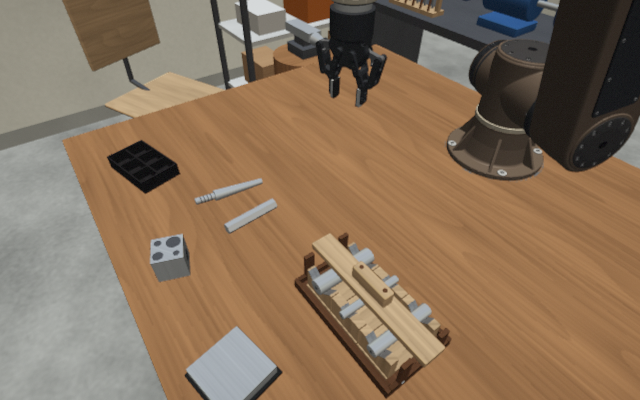

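View pics/top3.png

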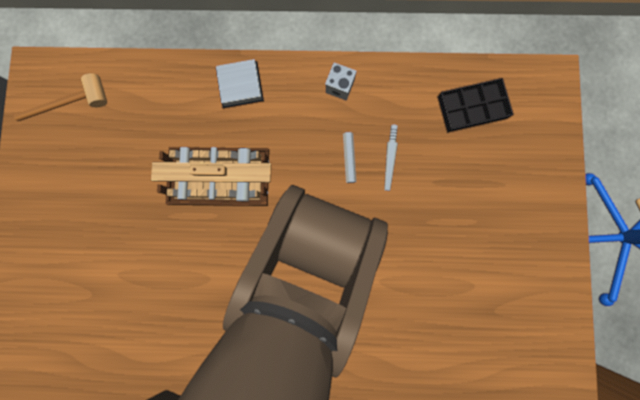

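The board runs level between the posts: (312,240) to (440,350) in the scene view, centred at (210,171) in the top view. All three bars show under it and the arm is clear, so I'm handing in the job.

```bash
python3 -c "
from workcell import manip
print(manip.finish_job())"
```

```text
the job is handed in; nothing more can be done
None
```

All three plain round mandrels are in their own cradles, with the hold-down board across them, grip up. I handed the job in at about 45 s with the arm well clear; the hand-in reports no verdict.

- **Mandrels:** before the board went on, each mandrel measured within about 2 mm along and 1 mm across its cradle, about 1 mm in height and 0.01 rad. With the board on, I only had pictures and rough network positions. The top camera put the thin mandrel's centre about 4 mm off lengthwise, while the scene camera put it within 1 mm.
- **Board:** it lies within about 1 mm of the tray centre. It is level to about 0.01 rad and in line with the tray to within 0.005 rad. The grip's top is at about 107 mm, which puts its centre at 92 mm against the 93 mm target.
- **Look-alikes:** the six-sided and tapered mandrels lie where they started in both pictures.
- **Checks that failed or disagreed:**
  - The scene camera's middle-mandrel reading was unusable before the board (bad outline) and wrong after it (position about 145 mm off), so that mandrel was checked by the top camera only.
  - After the board was on, the top camera's network did not report the thick mandrel. The scene camera and the pictures show it in place.

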